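# Test the repaired touch night-light

## Robot

A 7-joint arm with a two-finger parallel gripper is mounted at the origin on the work surface. World frame = base frame: x ahead of the robot, y to its left, z up, the work surface at z = 0. Lengths are in m, angles in rad, forces in N, time in s.
With the tool pointing down it reaches from about 0.35 to 0.9 m from the base axis. Payload 8.1 kg.
Tool frame: the origin (TCP) lies on the front face of the gripper's body, between the roots of the fingers; the fingertips stand 66 mm ahead of it and the grasp point (between the pads) lies 47 mm ahead of it; z points along the fingers, y is the line along which they close (so a half turn about z gives the same grasp; the last joint's range is limited). The gripper opens to 92 mm and grips with 3 to 60 N. Pads are 19 mm wide; open, the fingers measure 130 mm over their backs; the gripper's body (75 mm by 190 mm) begins 47 mm behind the grasp point.
Start: joints at [-1.245, 0.434, 0.025, 1.573, -0.012, 1.134, -0.075], TCP at [0.26, 0.568, 0.292] pointing down, gripper open.
Joint ranges: [-2.62, 2.62], [-0.44, 2.09], [-1.27, 1.32], [0.08, 2.57], [-1.32, 4.46], [0.12, 2], [-2.74, 2.74]. Speed limits (rad/s): [2.22, 2.22, 3.01, 3.01, 3.14, 3.14, 3.14].

## Interface

Orientations are given as [roll, pitch, yaw] about the fixed x, y, z axes, in that order (R = Rz(yaw) Ry(pitch) Rx(roll)).
In Python, from bench import manip gives the robot as it stands. The module is installed in compiled form; this text tells all that it offers.
- The arm moves only by the tool drive_tool, never from a script. Its arguments are lists of equal length, an entry for each row: "dp": the shift along the tool's x, y, z in m, a list of three; "yaw": the turn about the tool's z in rad. In form: {"dp": [[x, y, z], ...], "yaw": [yaw, ...]}. A call has 1 to 10 rows; each row shifts and turns the commanded pose from where the row before left it, along the tool's axes as they then stand; what a row does not reach is not made up. A row lasts 1/8 s, in which the tool goes at most 62.5 mm and 10.7 degrees, less where a joint would pass 70% of its speed; a pose out of reach is approached as far as the arm can. A call is refused whole if a number of a shift passes 0.0625 or a number of a turn 0.188, either way. A call with a gripper value outside its range is refused whole. "grip" is the opening in per cent of the stroke, from 0 (shut) to 100 (fully open), set as the call begins (left out, the last holds). The fingers move at their own pace and stop on an object; "force" is the grip in N (left out, the last holds). Time passes only in rows, so rows that do not move let the fingers close. It gives the time, the measured TCP pose, the force, the opening and the grip force at its end, in the units of the state.
- manip.state(): the state, without advancing time (a new reading comes with each control period).
- manip.read_camera(name): name is "scene" or "top" or "wrist"; returns the picture (400x640x3 uint8, blue, green, red); there is no depth.
- manip.camera_model(name): a dict with "fovy" (degrees; the focal length in pixels is half the picture's height over the tangent of half this angle, whatever the lens; pixels are square), "cx", "cy" (the principal point, pixels), "extrinsics" (4x4, takes a point from world to camera coordinates). Camera axes: x right, y down, z forward; pixel columns grow to the right and rows downward; lengths in m; the calibration is good to about 2 mm. A picture is of the moment at which its call begins: read the wrist's pose just before it. camera_model takes no time and is no camera call; for the wrist camera it gives the pose at the moment of the call.
- manip.close_job(): hands the job in; it is judged then, once.
The state is a dict: "time": time; "qpos": joint angles; "qd": joint speeds; "joint_efforts": joint torques, N m; "tcp_pos": TCP position; "tcp_rot": TCP orientation; "force": force on the tool from outside, world axes, zero at the start; "ft_torque": the same for the moment, N m; "finger_gap": opening from 0.0 (shut) to 1.0 (fully open); "finger_force": force on a finger pad.
Only numpy, scipy, OpenCV 4.12 (cv2) and the standard library are available. Lean on these libraries where they do the work, as an engineer would, in place of code of your own. Each camera call takes 0.05 s, during which the arm holds its last target. There are 200 camera calls.

## Task

Test the repaired amber night-light in the socket strip: with the fingertips press down the red switch of the socket it is plugged into and let it spring up, then touch the brass pad on top of the night-light lightly, then press the same switch again to turn it off and withdraw. Press gently, never any other switch; do not pull out, lift or grip the night-light, and leave the other plug-in devices and the things on the table untouched.

Things in the scene. Friction and masses are not known exactly. Their poses are not given: they have to be found in the camera images.
- strip: white socket strip fixed flat on the table, 130 (x) x 330 (y) x 35 (z) mm, turned up to 0.4 rad. Origin: centre of its underside; y runs along its length, z up. Four sockets in a row 75 mm apart lie along its robot side (local x = -25 mm, local y = +112.5, +37.5, -37.5, -112.5 mm for sockets 0 to 3); one red switch per socket lies on the strip's far side, 65 mm from its socket in local +x.
- amber_light: the repaired plug-in night-light: white round foot 52 mm across, amber-orange shade 50 mm across, round brass touch pad on top. Plugged into one of the four sockets (a different one each time) but only stands loosely in its 10 mm deep recess, 0.08 to 0.17 kg. Origin: centre of the underside of its plug, 10 mm below the strip's top face; z up. Pad top 62 mm above the origin, 52 mm above the strip.
- amber_light_pad (a joint): travel of the amber night-light's touch pad, m: 0 at rest, grows as it is pushed down, 0.005 at its stop. It gives under a light touch: about 0.6 N to start, 2.6 N at the stop, and springs back.
- amber_light_pad_top (a point): centre of the top face of the amber night-light's brass touch pad (28 mm across, stands 8 mm above the shade); moves down with the pad
- green_light: another night-light of the same shape and size as the amber one, with its own brass pad, but a green shade; in another socket. To be left alone.
- charger: white square phone charger block 46 x 46 mm in another socket, loose, rising 36 mm above the strip; origin: centre of the underside of its plug. To be left alone.
- timer: black plug-in timer 50 x 50 mm with a grey dial, in another socket, loose, rising 36 mm above the strip; origin: centre of the underside of its plug. To be left alone.
- pliers: blue-handled pliers lying on the table on the robot's side of the strip, 160 mm long, 70 mm over the handles, 14 mm high; origin: centre of the underside, x along the jaws
- screwdriver: red-handled screwdriver lying on the table on the far side of the strip, 200 mm long, 26 mm high; origin: centre of the underside, x towards the blade
- bell: small red hand bell standing on the table off the strip's +y end, 62 mm across, 58 mm high; origin: centre of the underside
- fuse_jar: jar with a brass lid standing on the table off the strip's -y end, 56 mm across, 65 mm high; origin: centre of the underside
- socket0 (a point): centre of socket 0, on the strip's top face, 35 mm above the table
- switch0 (a joint): travel of the switch of socket 0, m: 0 up, grows as it is pressed, 0.006 fully down. 1.5 N to start, 5 N fully down; springs back when let go.
- switch0_top (a point): centre of the top face of the red switch of socket 0: round button 24 mm across in a black collar 40 mm across; button top 22 mm and collar 12 mm above the strip; moves down with the button
- socket1 (a point): centre of socket 1, on the strip's top face, 35 mm above the table
- switch1 (a joint): travel of the switch of socket 1, m: 0 up, grows as it is pressed, 0.006 fully down. 1.5 N to start, 5 N fully down; springs back when let go.
- switch1_top (a point): centre of the top face of the red switch of socket 1: round button 24 mm across in a black collar 40 mm across; button top 22 mm and collar 12 mm above the strip; moves down with the button
- socket2 (a point): centre of socket 2, on the strip's top face, 35 mm above the table
- switch2 (a joint): travel of the switch of socket 2, m: 0 up, grows as it is pressed, 0.006 fully down. 1.5 N to start, 5 N fully down; springs back when let go.
- switch2_top (a point): centre of the top face of the red switch of socket 2: round button 24 mm across in a black collar 40 mm across; button top 22 mm and collar 12 mm above the strip; moves down with the button
- socket3 (a point): centre of socket 3, on the strip's top face, 35 mm above the table
- switch3 (a joint): travel of the switch of socket 3, m: 0 up, grows as it is pressed, 0.006 fully down. 1.5 N to start, 5 N fully down; springs back when let go.
- switch3_top (a point): centre of the top face of the red switch of socket 3: round button 24 mm across in a black collar 40 mm across; button top 22 mm and collar 12 mm above the strip; moves down with the button
Mind the look-alikes: they are no part of the job. What is shaped like the amber_light but blue or pink is not meant.

How it is judged:
On the way, in this order (a step that is already met when the one before it is completed fails the run):
1. the switch of the amber night-light's socket is pressed down with the fingers (4 mm or more of its 6 mm) (contact force between the fingers and strip above 0.5 N and ((horizontal distance between amber_light and socket0 below 0.02 m and value of joint switch0 above 0.004 m) or (horizontal distance between amber_light and socket1 below 0.02 m and value of joint switch1 above 0.004 m) or (horizontal distance between amber_light and socket2 below 0.02 m and value of joint switch2 above 0.004 m) or (horizontal distance between amber_light and socket3 below 0.02 m and value of joint switch3 above 0.004 m))), for 0.1 s.
2. all the switches are up and the fingers touch the brass pad of the amber night-light (it gives 0.8 mm or more) (value of joint amber_light_pad above 0.0008 m and contact force between the fingers and amber_light above 0.3 N and value of joint each of switch0, switch1, switch2, switch3 below 0.001 m), for 0.1 s.
3. the same switch is pressed down again (4 mm or more) (all of step 1), for 0.1 s.
At the end, for the whole second after the job is handed in: all four switches and the pad are up (within 1 mm), the amber night-light stands upright (within 0.1 rad) and at rest in its socket, all four plug-in devices are within 6 mm and the things on the table within 15 mm of where they started (value of joint each of switch0, switch1, switch2, switch3 below 0.001 m and value of joint amber_light_pad below 0.0008 m and (horizontal distance between amber_light and socket0 below 0.02 m or horizontal distance between amber_light and socket1 below 0.02 m or horizontal distance between amber_light and socket2 below 0.02 m or horizontal distance between amber_light and socket3 below 0.02 m) and distance of each of amber_light, green_light, charger, timer from where it was at the start of the episode below 0.006 m and angle between amber_light's own z axis and vertical below 0.1 rad and distance of each of pliers, screwdriver, bell, fuse_jar from where it was at the start of the episode below 0.015 m and linear speed of amber_light below 0.02 m/s); the robot touches nothing.
It fails at once if a switch of another socket is pressed more than 1.5 mm ((horizontal distance between amber_light and socket0 above 0.03 m and value of joint switch0 above 0.0015 m) or (horizontal distance between amber_light and socket1 above 0.03 m and value of joint switch1 above 0.0015 m) or (horizontal distance between amber_light and socket2 above 0.03 m and value of joint switch2 above 0.0015 m) or (horizontal distance between amber_light and socket3 above 0.03 m and value of joint switch3 above 0.0015 m)).
It fails at once if the strip or a switch is pressed with more than 25 N (contact force between any of the fingers, the arm and strip above 25 N).
It fails at once if the amber night-light is touched with more than 15 N, or lifted, carried or shifted more than 8 mm (contact force between any of the fingers, the arm and amber_light above 15 N or distance of amber_light from where it was at the start of the episode above 0.008 m).
It fails at once if another plug-in device is touched (over 1 N) or shifted more than 8 mm (contact force between any of the fingers, the arm and green_light above 1 N or distance of any of green_light, charger, timer from where it was at the start of the episode above 0.008 m or contact force between any of the fingers, the arm and charger above 1 N or contact force between any of the fingers, the arm and timer above 1 N).
It fails at once if a thing lying on the table is touched (over 1 N) or shifted more than 15 mm (contact force between any of the fingers, the arm and pliers above 1 N or distance of any of pliers, screwdriver, bell, fuse_jar from where it was at the start of the episode above 0.015 m or contact force between any of the fingers, the arm and screwdriver above 1 N or contact force between any of the fingers, the arm and bell above 1 N or contact force between any of the fingers, the arm and fuse_jar above 1 N).
It also fails if it takes over 43 s, if anything falls off the work surface, if the arm or the gripper's body presses on something with over 40 N, if the wrist force passes 120 N, or if a joint passes its speed limit or range.

## Working session

There is one attempt and no reset: what is moved stays moved. The work goes in short steps, Python scripts to look and compute and a tool call to move; the robot and the scene stay as the last step left them, time stands still between calls to the robot, and variables do not carry over. Pictures are saved under pics/ and viewed, at most 10 in all, crops included, and the job is handed in when it is done.

Besides the shell and the picture viewer there is one more tool, called after "Emit:" as a command line: name --pt "numbers of a row" for each row, then --argument value for the rest. drive_tool: Moves the arm, as the interface text tells. Its arguments: {"type":"object","properties":{"dp":{"type":"array"},"yaw":{"type":"array"},"grip":{"type":"number"},"force":{"type":"number"}},"required":["dp","yaw"]}

```bash
mkdir -p pics
python3 - <<'E'
from bench import manip
import cv2,numpy as np
s=manip.state();print(s['time'],s['tcp_pos'],s['tcp_rot'],s['finger_gap'])
for n in('top','scene'):
    m=manip.camera_model(n);im=manip.read_camera(n);cv2.imwrite(f'pics/{n}1.png',im);print(n,m)
E
```

```text
0.0 [0.25973269 0.5680241  0.29146923] [-3.14005616e+00  1.41513620e-04  2.71275917e+00] 1.0018655615881713
top {'fovy': 56.349527414593965, 'cx': 321.85543018686104, 'cy': 195.84569288431265, 'extrinsics': array([[-0.00228447, -0.99971545,  0.02374429,  0.03043461],
       [-0.9845524 , -0.0019085 , -0.1750798 ,  0.55889104],
       [ 0.1750753 , -0.02377746, -0.98426789,  0.95438293],
       [ 0.        ,  0.        ,  0.        ,  1.        ]])}
scene {'fovy': 55.54390935190742, 'cx': 318.7270189128295, 'cy': 196.41866758601455, 'extrinsics': array([[-0.3585957 ,  0.93342977, -0.01086185,  0.14528379],
       [ 0.62333245,  0.23077166, -0.74712856, -0.28339614],
       [-0.69488544, -0.27468764, -0.6645908 ,  1.35603493],
       [ 0.        ,  0.        ,  0.        ,  1.        ]])}
```

View pics/top1.png

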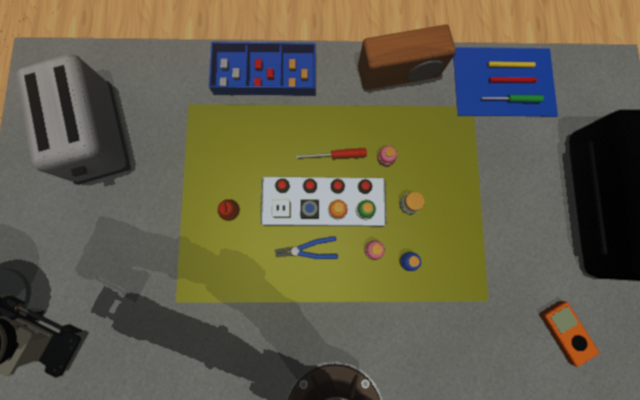

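View pics/scene1.png

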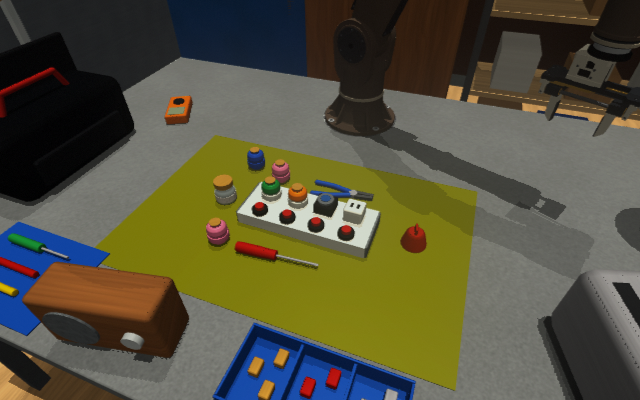

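Top view: the strip spans (262–385, 177–226). The devices are the charger (281,208), timer (310,208), amber light (338,209) and green light (367,209). Pink look-alikes sit at (388,155) and (374,250), a blue one at (411,261), and the brass-lid jar at (413,203). Only (338,209) has an amber shade on a white foot in a socket, which is socket 2. I'll confirm it in a crop and measure.

```bash
cat > h.py <<'E'
import cv2,numpy as np
from bench import manip
def ray(m,u,v,z):
    f=200/np.tan(np.radians(m['fovy']/2));E=m['extrinsics'];R=E[:3,:3];c=-R.T@E[:3,3]
    d=R.T@np.array([(u-m['cx'])/f,(v-m['cy'])/f,1]);return c+d*(z-c[2])/d[2]
def blobs(mask,a=15):
    n,_,st,c=cv2.connectedComponentsWithStats(mask.astype(np.uint8))
    return [(c[i],st[i,4]) for i in range(1,n) if st[i,4]>=a]
E
python3 - <<'E'
from h import *
for n,(x0,y0,x1,y1) in dict(top=(250,165,400,240),scene=(225,165,395,260)).items():
    im=cv2.imread(f'pics/{n}1.png');m=manip.camera_model(n)
    h=cv2.cvtColor(im,cv2.COLOR_BGR2HSV);H,S,V=[h[...,i].astype(int) for i in range(3)]
    roi=np.zeros(H.shape,bool);roi[y0:y1,x0:x1]=1
    for nm,k,z in(('red',((H<5)|(H>174))&(S>150)&(V>90),.055),('amber',(H>8)&(H<22)&(S>120)&(V>110),.08)):
        for c,a in blobs(k&roi): print(n,nm,c.round(1),a,ray(m,*c,z).round(4))
    if n=='top':
        w=cv2.findContours(((V>140)&(S<50)&roi).astype(np.uint8),0,2)[0];w=max(w,key=cv2.contourArea)
        b=cv2.boxPoints(cv2.minAreaRect(w));print('strip',[ray(m,*p,.035).round(4)[:2] for p in b])
    cv2.imwrite(f'pics/{n}crop.png',cv2.resize(im[y0:y1,x0:x1],None,fx=4,fy=4,interpolation=2))
a=cv2.imread('pics/topcrop.png');b=cv2.imread('pics/scenecrop.png')
E
```

```text
top red [281.5 184.4] 51 [0.5887 0.1386 0.055 ]
top red [309.5 184.6] 54 [0.5884 0.0636 0.055 ]
top red [337.5 184.9] 58 [ 0.5879 -0.0116  0.055 ]
top red [365.4 185.1] 53 [ 0.5875 -0.0867  0.055 ]
top amber [337.8 208.5] 239 [ 0.5201 -0.0102  0.08  ]
top amber [367.3 207.2] 69 [ 0.5237 -0.0869  0.08  ]
strip [array([0.4845, 0.1905]), array([0.6135, 0.1939]), array([ 0.6146, -0.1418]), array([ 0.4845, -0.1376])]
scene red [258.9 204.9] 48 [ 0.5866 -0.0875  0.055 ]
scene red [286.6 212.4] 49 [ 0.5871 -0.0124  0.055 ]
scene red [315.5 220.2] 55 [0.5871 0.0625 0.055 ]
scene red [345.9 228.7] 59 [0.5884 0.138  0.055 ]
scene red [255.4 249.5] 340 [ 0.7167 -0.0277  0.055 ]
scene amber [227.5 179.6] 60 [ 0.5525 -0.1924  0.08  ]
scene amber [269.8 179.4] 56 [ 0.5144 -0.091   0.08  ]
scene amber [297.5 191.6] 226 [ 0.5337 -0.0057  0.08  ]
```

View pics/topcrop.png

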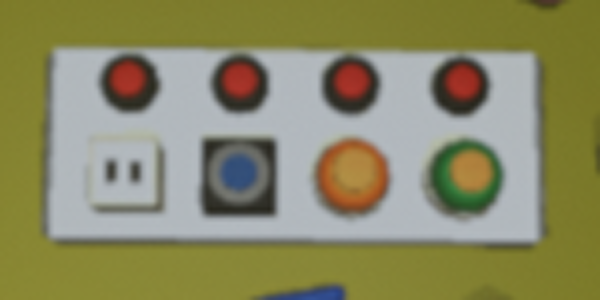

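Amber light with its brass pad confirmed in socket 2, so its switch is the third from the left, at about (0.5873, -0.012). I'll turn the tool square, close the fingers and travel high.

Emit:
drive_tool --pt "0 0 0" --pt "0 0 0" --pt "0 0 0" --pt "-0.023 -0.041 0" --pt "-0.023 -0.041 0" --pt "-0.023 -0.041 0" --pt "-0.023 -0.041 0" --pt "-0.023 -0.041 0" --pt "-0.023 -0.041 0" --pt "-0.023 -0.041 0" --yaw '[-0.143,-0.143,-0.143,0,0,0,0,0,0,0]' --grip 0 --force 10

```text
time: 1.35
tcp_pos: [0.4214, 0.2799, 0.292]
tcp_rot: [-3.141, -0.0, -3.141]
force: [0.4, -0.4, 0.8]
finger_gap: 0.006
finger_force: 0.0
```

Emit:
drive_tool --pt "-0.0235 -0.0415 0" --pt "-0.0235 -0.0415 0" --pt "-0.0235 -0.0415 0" --pt "-0.0235 -0.0415 0" --pt "-0.0235 -0.0415 0" --pt "-0.0235 -0.0415 0" --pt "-0.0235 -0.0415 0" --pt "0 0 0.02" --pt "0 0 0.02" --pt "0 0 0" --yaw '[0,0,0,0,0,0,0,0,0,0]'

```text
time: 2.6
tcp_pos: [0.5844, -0.0091, 0.2506]
tcp_rot: [-3.141, -0.004, 3.142]
force: [-1.0, 0.1, 0.3]
finger_gap: 0.005
finger_force: 0.0
```

Run:
```python
from h import *
s=manip.state();print(s['time'],s['tcp_pos'],s['tcp_rot'],s['force'])
m=manip.camera_model('wrist');im=manip.read_camera('wrist');cv2.imwrite('pics/w1.png',im)
h=cv2.cvtColor(im,cv2.COLOR_BGR2HSV);H,S,V=[h[...,i].astype(int) for i in range(3)]
for nm,k,z in(('red',((H<5)|(H>174))&(S>150)&(V>90),.057),('amber',(H>8)&(H<22)&(S>120)&(V>110),.08)):
    for c,a in blobs(k,100): print(nm,c.round(1),a,ray(m,*c,z).round(4))
```

```text
2.6 [ 0.58440907 -0.00909984  0.25059973] [-3.14136979 -0.00367729  3.14152705] [-1.01393213  0.13071281  0.26524972]
red [630.8 120.8] 759 [0.521  0.2531 0.057 ]
red [233.4 197.1] 475 [ 0.5865 -0.0844  0.057 ]
red [316.7 197.6] 447 [ 0.5872 -0.0103  0.057 ]
red [401.3 198.4] 433 [0.588 0.065 0.057]
red [484.6 199.1] 501 [0.5887 0.1393 0.057 ]
amber [317.  121.9] 2583 [ 0.5209 -0.0097  0.08  ]
amber [218.1 123.9] 1004 [ 0.5223 -0.0862  0.08  ]
amber [ 72.7 148.9] 2727 [ 0.5414 -0.2021  0.08  ]
amber [169.  301.3] 118 [ 0.6767 -0.1425  0.08  ]
```

View pics/w1.png

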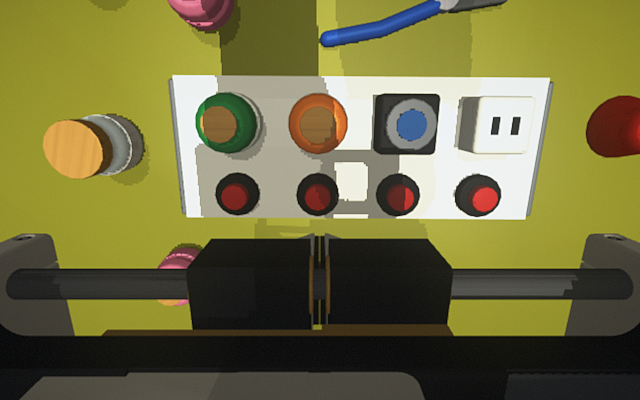

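Wrist view: the target switch is at (317,198), directly ahead of the fingers, with the amber light behind it at (317,122). I'll check where the fingers project before going down.

Run:
```python
from h import *
m=manip.camera_model('wrist');E=m['extrinsics'];f=200/np.tan(np.radians(m['fovy']/2));t=manip.state()['tcp_pos']
print('cam',-E[:3,:3].T@E[:3,3]-t)
for dy in(-.019,0,.019):
  for dx in(-.0095,.0095):
    for dz in(0,-.066):
      p=E[:3,:3]@(t+[dx,dy,dz])+E[:3,3];print(dx,dy,dz,(p[:2]/p[2]*f+[m['cx'],m['cy']]).round(0))
```

```text
cam [-0.07153696  0.00088968  0.0921118 ]
-0.0095 -0.019 0 [256. 314.]
-0.0095 -0.019 -0.066 [280. 237.]
0.0095 -0.019 0 [259. 364.]
0.0095 -0.019 -0.066 [281. 271.]
-0.0095 0 0 [316. 314.]
-0.0095 0 -0.066 [317. 237.]
0.0095 0 0 [317. 364.]
0.0095 0 -0.066 [317. 271.]
-0.0095 0.019 0 [376. 313.]
-0.0095 0.019 -0.066 [355. 237.]
0.0095 0.019 0 [374. 364.]
0.0095 0.019 -0.066 [354. 271.]
```

Emit:
drive_tool --pt "-0.003 -0.002 0" --pt "0 0 0.03" --pt "0 0 0.03" --pt "0 0 0.03" --pt "0 0 0.025" --pt "0 0 0" --pt "0 0 0" --yaw '[0,0,0,0,0,0,0]'

```text
time: 3.52
tcp_pos: [0.5894, -0.011, 0.1386]
tcp_rot: [3.141, 0.002, -3.141]
force: [0.5, 0.0, 0.8]
finger_gap: 0.004
finger_force: 0.0
```

Emit:
drive_tool --pt "0.0015 0 0.006" --pt "0 0 0.006" --pt "0 0 0.002" --pt "0 0 0.002" --pt "0 0 0.002" --pt "0 0 0" --yaw '[0,0,0,0,0,0]'

```text
time: 4.28
tcp_pos: [0.5868, -0.011, 0.1192]
tcp_rot: [3.142, -0.0, -3.141]
force: [-1.8, -0.6, 4.2]
finger_gap: 0.005
finger_force: 1.7
```

Emit:
drive_tool --pt "0 0 0.001" --pt "0 0 0.0005" --pt "0 0 0" --yaw '[0,0,0]'

```text
time: 4.65
tcp_pos: [0.5868, -0.011, 0.1177]
tcp_rot: [3.142, -0.0, -3.141]
force: [-2.5, 0.6, 3.8]
finger_gap: 0.004
finger_force: 2.1
```

Emit:
drive_tool --pt "0 0 0.0007" --pt "0 0 0" --yaw '[0,0]'

```text
time: 4.9
tcp_pos: [0.5868, -0.011, 0.117]
tcp_rot: [3.142, -0.0, -3.142]
force: [-2.7, 0.3, 4.2]
finger_gap: 0.004
finger_force: 2.4
```

Emit:
drive_tool --pt "0 0 0.0007" --pt "0 0 0" --pt "0 0 0" --yaw '[0,0,0]'

```text
time: 5.28
tcp_pos: [0.5869, -0.011, 0.1168]
tcp_rot: [3.141, -0.0, -3.141]
force: [-4.8, -0.3, 10.0]
finger_gap: 0.002
finger_force: 5.1
```

Force jumped at the stop, so the switch is fully down. Releasing and moving above the pad.

Emit:
drive_tool --pt "0 0 -0.01" --pt "0 0 -0.03" --pt "0 0 -0.03" --pt "0 0 0" --pt "0.03 0 0" --pt "0.0345 0 0" --pt "0 0 0" --pt "0 0 0.01" --pt "0 0 0.01" --pt "0 0 0" --yaw '[0,0,0,0,0,0,0,0,0,0]'

```text
time: 6.52
tcp_pos: [0.5223, -0.0111, 0.1649]
tcp_rot: [-3.141, -0.002, -3.141]
force: [0.3, -0.4, 0.6]
finger_gap: 0.001
finger_force: 0.0
```

Emit:
drive_tool --pt "0 0 0.006" --pt "0 0 0.003" --pt "0 0 0.002" --pt "0 0 0.0015" --pt "0 0 0.001" --pt "0 0 0" --pt "0 0 0" --yaw '[0,0,0,0,0,0,0]'

```text
time: 7.4
tcp_pos: [0.5225, -0.0111, 0.1529]
tcp_rot: [3.142, 0.0, -3.142]
force: [-1.1, -0.5, 0.2]
finger_gap: 0.01
finger_force: 0.0
```

Emit:
drive_tool --pt "0 0 0.001" --pt "0 0 0.001" --pt "0 0 0.0005" --pt "0 0 0" --pt "0 0 0" --yaw '[0,0,0,0,0]'

```text
time: 8.02
tcp_pos: [0.5225, -0.0111, 0.1504]
tcp_rot: [3.142, 0.0, -3.142]
force: [-0.0, -0.0, 1.7]
finger_gap: 0.009
finger_force: 0.8
```

Emit:
drive_tool --pt "0 0 0.001" --pt "0 0 0" --pt "0 0 0" --yaw '[0,0,0]'

```text
time: 8.4
tcp_pos: [0.5225, -0.011, 0.1494]
tcp_rot: [3.142, 0.0, -3.141]
force: [0.4, -0.7, 0.8]
finger_gap: 0.001
finger_force: 1.0
```

Finger force is about 1 N with 3.5 mm of travel, so the pad is touched. Going up and back over the switch.

Emit:
drive_tool --pt "0 0 -0.01" --pt "0 0 -0.025" --pt "0 0 0" --pt "-0.03 0 0" --pt "-0.0345 0 0" --pt "0 0 0" --pt "0 0 0.025" --pt "0 0 0.02" --pt "0 0 0" --pt "0 0 0" --yaw '[0,0,0,0,0,0,0,0,0,0]'

```text
time: 9.65
tcp_pos: [0.5868, -0.0111, 0.1399]
tcp_rot: [3.142, 0.0, 3.142]
force: [0.5, -0.7, 0.7]
finger_gap: 0.005
finger_force: 0.0
```

Emit:
drive_tool --pt "0 0 0.008" --pt "0 0 0.006" --pt "0 0 0.003" --pt "0 0 0.003" --pt "0 0 0.002" --pt "0 0 0.001" --pt "0 0 0" --pt "0 0 0" --yaw '[0,0,0,0,0,0,0,0]'

```text
time: 10.65
tcp_pos: [0.5868, -0.011, 0.1168]
tcp_rot: [3.141, -0.0, -3.141]
force: [-4.1, 0.7, 8.9]
finger_gap: 0.007
finger_force: 4.3
```

At the stop again. Withdrawing upward.

Emit:
drive_tool --pt "0 0 -0.01" --pt "0 0 -0.04" --pt "0 0 -0.04" --pt "0 0 -0.04" --pt "0 0 -0.03" --pt "0 0 0" --pt "0 0 0" --pt "0 0 0" --yaw '[0,0,0,0,0,0,0,0]'

```text
time: 11.65
tcp_pos: [0.5864, -0.011, 0.2752]
tcp_rot: [-3.141, -0.002, -3.141]
force: [0.3, -0.6, -0.1]
finger_gap: 0.002
finger_force: 0.0
```

Run:
```python
from h import *
cv2.imwrite('pics/w2.png',manip.read_camera('wrist'));s=manip.state();print(s['tcp_pos'],s['force'],s['finger_force'])
```

```text
[ 0.58648369 -0.01105136  0.27523215] [-2.01165611e-04  2.27771986e-01  1.05231503e-01] 0.0
```

View pics/w2.png

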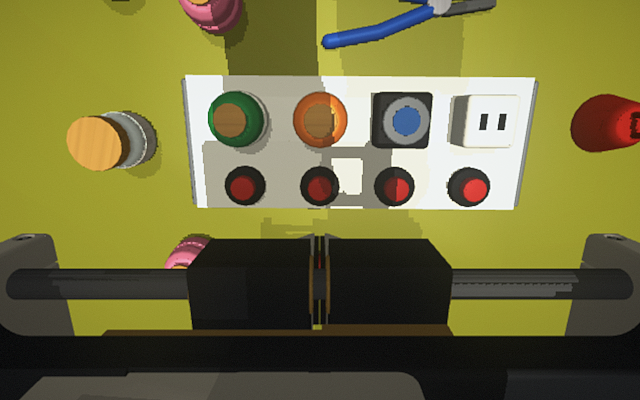

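The amber light still stands in its socket at (320,120), its switch at (319,186) is up, and everything else is in place. Handing in.

```bash
python3 -c "
from bench import manip
print(manip.close_job())"
```

```text
the job is handed in; nothing more can be done
None
```

I pressed the amber night-light's switch (socket 2), touched its brass pad lightly, pressed the same switch again, withdrew and handed the job in at about 12 s; nothing else appeared moved in the last picture, and no verdict was returned.

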